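Fit the beater to the kitchen machine

ROBOT

A 6-joint arm with a two-finger parallel gripper is mounted at the origin on a cart in front of the work surface, level with it; the furniture and walls round the work are solid. World frame = base frame: x ahead of the robot, y to its left, z up, the work surface at z = 0. Lengths are in m, angles in rad, forces in N, time in s.
With the tool pointing down it reaches from about 0.275 to 0.75 m from the base axis. Payload 10.2 kg.
Tool frame: the origin (TCP) lies at the very end of the fingers, on their centre line; the grasp point (between the pads) lies 19 mm behind it (arm.grasp_offset is the distance from the TCP to the grasp point, in m); x points along the fingers, y is the direction in which the jaws open and shut, and the axes are right-handed (so a half turn about x gives the same grasp; the last joint's range is limited). The gripper opens to 88 mm and grips with 3 to 60 N. Pads are 18 mm wide; open, the fingers measure 123 mm over their backs; the gripper's body (75 mm by 187 mm) begins 45 mm behind the grasp point.
Start: joints at [0.97, 0.313, 1.498, -0, 1.331, -0.223], TCP at [0.194, 0.488, 0.239] pointing down, gripper open.
Joint ranges: [-2.94, 2.94], [-0.97, 2.17], [0.19, 2.56], [-1.23, 4.37], [0.02, 3.11], [-2.88, 2.88]. Speed limits (rad/s): [2.39, 2.39, 3.01, 3.14, 3.14, 3.14].

INTERFACE

Orientations are given as a unit quaternion [w, x, y, z].
In Python, from cell import arm gives the robot as it stands.
- The arm moves only by the tool carry_out, never from a script. Its argument "series" is a list of rows, each a list of 5 numbers: the shift along the world's x, y, z in m, then the turn about the world's z in rad, then the closure, from -1 (fully open) to 1 (shut). A call has 1 to 20 rows; each row is the pose to reach, as a shift and turn from the pose measured when the call began; what a row does not reach only later rows make up. A row lasts 1/10 s, in which the tool goes at most 50 mm and 8.59 degrees, less where a joint would pass 70% of its speed; a pose out of reach is approached as far as the arm can. A call with a gripper value outside its range is refused whole. The fingers move at their own pace and stop on an object; "squeeze" is the grip in N (left out, the last holds). Time passes only in rows, so rows that repeat a pose let the fingers close. It gives the time, the measured TCP pose, the force and the opening at its end, in the units of the state.
- arm.read_state(): the state, without advancing time (a new reading comes with each control period).
- arm.grab_frame(name): name is "scene" or "top"; returns a dict with "pixels" (384x512x3 uint8, red, green, blue), "depth" (384x512 float32, m along the optical axis (not along the pixel's ray), 0 where there is no reading), "fov_y" (degrees; the focal length in pixels is half the picture's height over the tangent of half this angle, whatever the lens; pixels are square), "cx", "cy" (the principal point, pixels), "R" (3x3) and "t" (3): a world point X has camera coordinates R X + t. Camera axes: x right, y down, z forward; pixel columns grow to the right and rows downward; lengths in m; the calibration is good to about 2 mm. A picture is of the moment at which its call begins.
- arm.sign_off(): hands the job in, once; it reports no verdict.
The state is a dict: "t": time; "joint_positions": joint angles; "qvel": joint speeds; "tau": joint torques, N m; "eef_pos": TCP position; "ee_rot": TCP orientation; "ft_force": force on the tool from outside, world axes, zero at the start; "moment": the same for the moment, N m; "grip_width": finger opening in m.
Only numpy, scipy, OpenCV 4.12 (cv2) and the standard library are available. Lean on these libraries where they do the work, as an engineer would, in place of code of your own. Each camera call takes 0.05 s, during which the arm holds its last target. There are 200 camera calls.

TASK

Get the kitchen machine ready: first swing the red-knobbed clamp right round so that its claw holds down the rim of the bowl, then take the wire beater by its knob and stand it on the drive column in the bowl, turning it until the cross-shaped stem drops into the socket. Push it fully home against the ejector spring, down onto the column, and finish still holding the knob and pressing it down, because it springs up until I have engaged its catch. Leave the other things on the worktop where they are.

Things in the scene. Friction and masses are not known exactly. Their poses are not given: they have to be found in the camera images.
- machine: kitchen machine, fixed, blue-grey: a foot with a round open steel bowl (165 mm over the rim, rim top 135 mm high), motor housing (176 x 80 mm, 110 mm high, dial on its front) at the -y side, centred 127 mm from the bowl axis. Origin on the worktop on the bowl's axis; unturned, x is to the back, y left. In the bowl is a black drive column, 48 mm across, top 115 mm high; bowl inside 136+ mm wide
- drive_seat (a point): centre of the column's top and socket mouth, on the bowl axis, 115 mm above the worktop; axes as the machine's. The socket is a cross of two slots along the machine's x and y, each 10 mm wide and 32 mm end to end, 35 mm or more deep; the four lands between them are flush with the column's top
- clamp_pivot (a point): point on the vertical swing axis of the bowl clamp, on the housing, at -30 mm in x and -105 mm in y from the bowl axis in the machine's frame, 130 mm above the worktop; axes as the machine's. The post's top is 150 mm high
- clamp_grip (a point): on the axis of the clamp's red upright knob (15 mm in diameter, top 160 mm high), 146 mm above the worktop and 50 mm from the swing axis. The clamp's arm (14 mm wide, top 134 mm high) joins it from the pivot's side; the knob above the arm is free to be pinched or pushed
- swing_clamp (a joint): angle of the bowl clamp (rad): 0 = shut at its stop, claw over the bowl's rim, red knob towards the machine's -y; grows to 1.5 as the knob swings to the machine's back (+x), anticlockwise from above. From the pivot the knob lies at 50 mm times (sin q, -cos q) in machine x, y. Starts open (0.8 to 1.4); takes about 2 N at the knob and stays where it is left
- ejector (a joint): travel of the sprung brass ejector pin in the bottom of the socket (m): 0 = up, about 0.010 when the beater is fully home. The stem's tip meets it 10 mm before home; it pushes back with 2 N at first and 6 N when home, more than the beater weighs, so an unpressed beater rises again
- beater: beater, loose, 102 mm high, 105 mm over its four steel wire loops, about 0.12 kg, standing upright on the loops. Origin at its foot on its axis, z up. Round black knob on top, 28 mm in diameter from 70 to 98 mm above the foot; below it a grey hub, 50 mm in diameter, from 50 to 60 mm. The loops lie along its x and y axes, 30 to 53 mm from its axis, and pass outside the drive column
- hub_face (a point): centre of the hub's underside, 50 mm above the beater's foot; meets drive_seat when home. The stem hangs below it: a cross of two grey wings along the beater's x and y (in line with the loops and the white marks on the hub), each 26 mm end to end, 6 mm thick, reaching 24 mm below the hub, tapered to a 2 mm edge over the last 6 mm
- stem_tip (a point): tip of the round pilot pin, 10 mm in diameter, that ends the stem: 34 mm below the hub's underside, 10 mm below the wings. The pin enters the socket at any turn; then the wings stand on the lands (hub 24 mm above the column) until they line up with the slots to about 9 degrees. Any quarter turn fits
- knob_grip (a point): point on the beater's axis in the knob where it is gripped, 88 mm above its foot, 38 mm above the hub's underside
- tumbler: teal glass tumbler, 77 mm wide, 106 mm high, a bystander; origin under its middle
- spice_jar: spice jar with a brown cap, 42 mm wide, 106 mm high, a bystander; origin under its middle
- spoon: long steel spoon lying flat, 130 x 27 mm, a bystander; origin under its middle

How it is judged:
By the outcome, as a careful person would: the job done as asked, in the order asked, and still so for the second after the job is handed in, while the arm keeps its last pose, push and grip.
It also fails if it takes over 58 s, if anything falls off the work surface, if the arm or the gripper's body presses on something with over 40 N, if the wrist force passes 120 N, or if a joint passes its speed limit or range.

## Working session

There is one attempt and no reset: what is moved stays moved. The work goes in short steps, Python scripts to look and compute and a tool call to move; the robot and the scene stay as the last step left them, time stands still between calls to the robot, and variables do not carry over. Pictures are saved under pics/ and viewed, about 8 in all and at most 12, crops included, and the job is handed in when it is done.

Besides the shell and the picture viewer there is one more tool, called after "Call:" in YAML: its name, and indented under it one key for each argument. carry_out: Moves the arm, as the interface text tells. Its arguments: {"type":"object","properties":{"series":{"type":"array"},"squeeze":{"type":"number"}},"required":["series"]}

```bash
mkdir -p pics; ls; cat > h.py <<'E'
import numpy as np, cv2
from cell import arm
def cloud(f):
    h,w=f["depth"].shape; F=h/2/np.tan(np.radians(f["fov_y"])/2)
    v,u=np.mgrid[:h,:w]; d=f["depth"]
    c=np.stack([(u-f["cx"])/F*d,(v-f["cy"])/F*d,d],-1)
    return (c-f["t"])@f["R"]
def proj(f,X):
    c=f["R"]@np.array(X)+f["t"]; F=f["depth"].shape[0]/2/np.tan(np.radians(f["fov_y"])/2)
    return c[0]/c[2]*F+f["cx"],c[1]/c[2]*F+f["cy"]
def save(n,img): cv2.imwrite("pics/"+n,img[:,:,::-1])
E
python3 - <<'E'
from h import *
for n in("scene","top"):
    f=arm.grab_frame(n); save(n+"0.png",f["pixels"]); np.savez(n+"0.npz",**f); print(n,f["fov_y"],f["R"].round(3).tolist(),f["t"].round(3))
s=arm.read_state(); print(s)
E
```

```text
pics
scene 43.98670987515017 [[0.431, -0.902, 0.012], [-0.486, -0.243, -0.84], [0.76, 0.356, -0.543]] [-0.526  0.3    1.097]
top 55.975618249191854 [[-0.003, -1.0, 0.007], [-0.985, 0.002, -0.172], [0.172, -0.007, -0.985]] [-0.308  0.587  0.973]
{'t': 0.1, 'joint_positions': array([ 9.69611289e-01,  3.13425391e-01,  1.49833784e+00,  1.68255329e-05,
        1.33102708e+00, -2.23402584e-01]), 'qvel': array([ 0.001169  , -0.00157566, -0.00304536, -0.00097326, -0.00053775,
        0.00054985]), 'tau': array([ 2.16532761e-03, -4.02814651e+01, -2.52645260e+01,  6.94788597e-02,
        3.42945918e-02, -7.63688990e-05]), 'eef_pos': array([0.19353427, 0.48779234, 0.23821102]), 'ee_rot': array([ 0.69435414,  0.13238914,  0.69470408, -0.13316042]), 'ft_force': array([-0.36926032,  0.8395565 ,  0.96594277]), 'moment': array([ 0.03940123, -0.01280112, -0.02514737]), 'grip_width': 0.08793792594438332}
```

View pics/scene0.png

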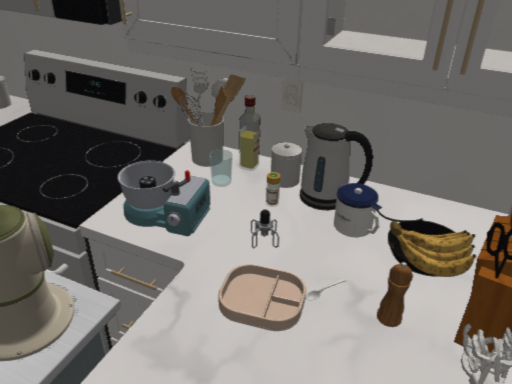

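View pics/top0.png

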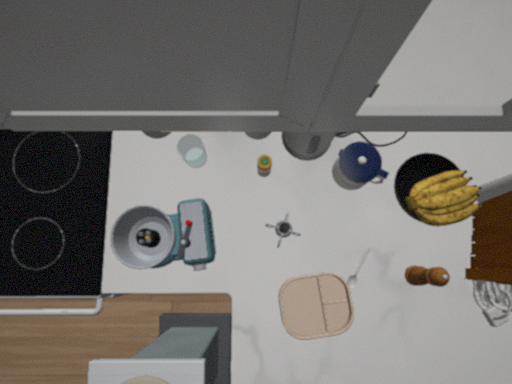

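Both views: bowl at about (146,237) in "top", housing (197,231), red knob (189,223), post about (185,241), beater (284,229). The tray, spoon, tumbler and jar are clear of it. Now I'll measure.

```bash
cat > m.py <<'E'
from h import *
from scipy.optimize import least_squares
def circ(P,r0=None):
    c=P.mean(0)
    for _ in range(5):
        s=least_squares(lambda p:np.hypot(P[:,0]-p[0],P[:,1]-p[1])-p[2],[*c[:2],.08],loss="soft_l1",f_scale=.002)
        c=s.x
    return c,np.sqrt(np.mean(s.fun**2))
if __name__=="__main__":
  for n in("top","scene"):
    f=dict(np.load(n+"0.npz")); X=cloud(f); p=f["pixels"].astype(int)
    z=X[...,2]; ok=f["depth"]>0
    print(n)
    # table check
    print("proj beater region")
    # bowl rim
    if n=="top": ub,vb,uk,vk=(105,180),(195,275),(265,305),(212,245)
    else: ub,vb,uk,vk=(112,180),(160,225),(245,285),(205,250)
    m=np.zeros(z.shape,bool); m[vb[0]:vb[1],ub[0]:ub[1]]=1
    q=X[m&ok&(abs(z-.134)<.004)]; 
    if len(q)>10: print("rim",len(q),circ(q), q[:,2].max())
    hm=ok&(abs(z-.110)<.004)&(X[...,0]>.2)
    m=np.zeros(z.shape,bool)
    if n=="top": m[195:270,170:220]=1
    else: m[175:235,155:215]=1
    q=X[m&hm]; print("housing",len(q),cv2.minAreaRect(q[:,:2].astype(np.float32)) if len(q) else 0)
    red=(p[...,0]>110)&(p[...,1]<60)&(p[...,2]<60)&m
    q=X[red&ok]; print("red",len(q),q.mean(0),np.median(q,0),q[:,2].max(), q[q[:,2]>.155].mean(0))
    m=np.zeros(z.shape,bool); m[vk[0]:vk[1],uk[0]:uk[1]]=1
    b=m&ok&(z>.004)&(z<.12); q=X[b]; print("beater",len(q),q[:,:2].min(0),q[:,:2].max(0),q[:,2].max())
    q2=q[q[:,2]>.09]; print("knobtop",len(q2),(q2.min(0)+q2.max(0))/2,q2.mean(0))
    img=cv2.resize(f["pixels"][vk[0]-5:vk[1]+5,uk[0]-5:uk[1]+5],None,fx=8,fy=8,interpolation=cv2.INTER_CUBIC)
    save("beat_"+n+".png",img)
E
python3 m.py
```

```text
top
proj beater region
rim 519 (array([ 0.48263132, -0.01291003,  0.07852268]), np.float64(0.0020461859464621936)) 0.13796644671998717
housing 1122 ((0.4974921643733978, -0.12560558319091797), (0.15933336317539215, 0.09233570098876953), 7.9486236572265625)
red 16 [ 0.51415198 -0.13414459  0.16006921] [ 0.51448326 -0.13429759  0.16061025] 0.16442620261333613 [ 0.51418706 -0.13388761  0.16050375]
beater 356 [ 0.4658086  -0.44539979] [ 0.55679678 -0.33025521] 0.10606973471855416
knobtop 85 [ 0.50857803 -0.37979902  0.09931497] [ 0.50842992 -0.38002269  0.10140335]
scene
proj beater region
rim 309 (array([ 0.48094759, -0.0151435 ,  0.07924442]), np.float64(0.010240749628699579)) 0.13794175118217167
housing 580 ((0.4916299879550934, -0.10176145285367966), (0.1613580584526062, 0.14908520877361298), 7.31996488571167)m.py:28: RuntimeWarning: Mean of empty slice.
  q=X[red&ok]; print("red",len(q),q.mean(0),np.median(q,0),q[:,2].max(), q[q[:,2]>.155].mean(0))
  ret = um.true_divide(
  return _methods._mean(a, axis=axis, dtype=dtype,
Traceback (most recent call last):
  File "m.py", line 28, in <module>
    q=X[red&ok]; print("red",len(q),q.mean(0),np.median(q,0),q[:,2].max(), q[q[:,2]>.155].mean(0))
                                                             ~~~~~~~~~~^^
ValueError: zero-size array to reduction operation maximum which has no identity
```

```bash
cat > ov.py <<'E'
from h import *
def rot(a): return np.array([[np.cos(a),-np.sin(a)],[np.sin(a),np.cos(a)]])
def overlay(f,mach,q,beat,box,k):
    u0,v0,u1,v1=box
    im=cv2.resize(f["pixels"][v0:v1,u0:u1],None,fx=k,fy=k,interpolation=cv2.INTER_CUBIC)
    def line(P,c,closed=False):
        pts=np.array([proj(f,x) for x in P]); pts=((pts-[u0,v0]+.5)*k-.5).round().astype(int)
        cv2.polylines(im,[pts.reshape(-1,1,2)],closed,c,1,cv2.LINE_AA)
    t=np.linspace(0,2*np.pi,60)
    def C(r,z,o=(0,0)): return [(o[0]+r*np.cos(a),o[1]+r*np.sin(a),z) for a in t]
    def M(P): R=rot(mach[2]); return [(*(R@np.array(p[:2])+mach[:2]),p[2]) for p in P]
    def B(P): R=rot(beat[2]); return [(*(R@np.array(p[:2])+beat[:2]),p[2]) for p in P]
    if mach is not None:
        line(M(C(.0825,.135)),(255,255,0)); line(M(C(.024,.115)),(255,255,0))
        line(M([(-.088,-.167,.11),(.088,-.167,.11),(.088,-.087,.11),(-.088,-.087,.11)]),(0,255,0),True)
        for s in((.016,0),(0,.016)): line(M([(-s[0],-s[1],.115),(s[0],s[1],.115)]),(255,0,255))
        pv=np.array([-.03,-.105]); kn=pv+.05*np.array([np.sin(q),-np.cos(q)])
        line(M([(*pv,.15),(*kn,.15)]),(255,128,0)); line(M(C(.0075,.16,kn)),(0,255,255))
    if beat is not None:
        line(B(C(.014,.098)),(255,255,0)); line(B(C(.025,.06)),(0,255,0))
        for s in((.053,0),(0,.053)): line(B([(-s[0],-s[1],.005),(s[0],s[1],.005)]),(255,0,255))
    return im
E
python3 - <<'E'
from ov import *
m=(.482,-.013,np.radians(7.9)); b=(.508,-.380,np.radians(10))
f=dict(np.load("top0.npz"));g=dict(np.load("scene0.npz"))
a=overlay(f,m,1.16,None,(105,190,225,280),3.3); c=overlay(f,None,0,b,(260,205,310,255),6)
d=overlay(g,m,1.16,None,(110,155,220,235),3.6); e=overlay(g,None,0,b,(240,200,290,250),6)
W=np.zeros((600,800,3),np.uint8)
W[:a.shape[0],:a.shape[1]]=a;W[:300,400:700]=c;W[300:300+d.shape[0],:d.shape[1]]=d;W[300:600,400:700]=e
save("ov1.png",W)
E
```

```text
(no output)
```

View pics/ov1.png

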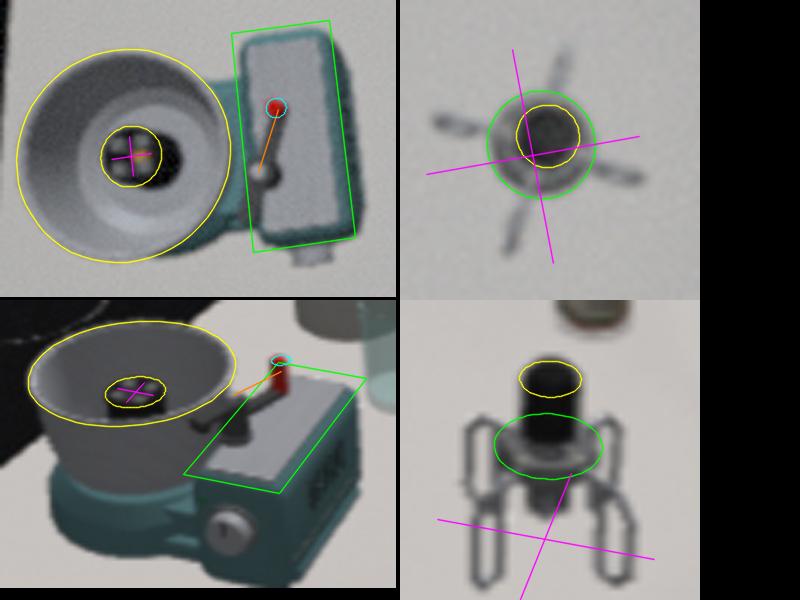

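The overlay shows bowl and column fit well. In the top view the beater's wires run about -15.6° rather than my trial +10°, and the machine's yaw looks nearer 5–6°. Refining both from the edges.

```bash
python3 - <<'E'
from ov import *
f=dict(np.load("top0.npz")); X=cloud(f); z=X[...,2]
def ray(u,v,h):
    F=384/2/np.tan(np.radians(f["fov_y"])/2); d=f["R"].T@np.array([(u-f["cx"])/F,(v-f["cy"])/F,1]); o=-f["R"].T@f["t"]
    return o+d*(h-o[2])/d[2]
# right edge & left: subpixel by colour: warp-rectify plane z=.11 in machine neighbourhood
g=f["pixels"].astype(np.float32)
xs=np.arange(.37,.62,.0005); ys=np.arange(-.22,.09,.0005)
def rect(h,xs,ys):
    P=np.array([[proj(f,(x,y,h)) for y in ys[::-1]] for x in xs[::-1]],np.float32)
    return cv2.remap(g,P[...,0],P[...,1],cv2.INTER_CUBIC)
R=rect(.11,xs,ys).astype(np.uint8)
yy=ys[::-1]; 
# right edge: strongest table/teal transition per row
gray=R.astype(int).sum(2); E=[]
for x in np.arange(.45,.56,.004):
    i=np.argmin(abs(xs[::-1]-x)); r=cv2.blur(gray[i:i+1].astype(np.float32),(9,1))[0]; d=np.gradient(r)
    m=(yy<-.15)&(yy>-.2); j=np.where(m)[0][np.argmax(d[m])]; E.append((x,yy[j]))
E=np.array(E); 
for _ in range(3):
    p=np.polyfit(E[:,0],E[:,1],1); r=abs(np.polyval(p,E[:,0])-E[:,1]); E=E[r<max(.0015,np.median(r)*2)]
print("yaw from right edge",-np.degrees(np.arctan(p[0]))*-1,len(E),np.std(np.polyval(p,E[:,0])-E[:,1]))
# moment-based yaw of the light grey panel
hsv=cv2.cvtColor(R,cv2.COLOR_RGB2HSV); Y,Xg=np.meshgrid(yy,xs[::-1])
pan=((hsv[...,1]<40)&(hsv[...,2]>110)&(Y<-.075)&(Y>-.165)).astype(np.uint8)
n,l,s,c=cv2.connectedComponentsWithStats(pan); i=1+np.argmax(s[1:,4]); mm=cv2.morphologyEx((l==i).astype(np.uint8),cv2.MORPH_CLOSE,np.ones((41,41)))
pts=np.column_stack([Y[mm>0],Xg[mm>0]]).astype(np.float32); print(s[i],cv2.minAreaRect(pts[::7]))
# column lands, rectify at .115
c=np.array([.482,-.013]); x2=np.arange(c[0]-.03,c[0]+.03,.0002); y2=np.arange(c[1]-.03,c[1]+.03,.0002)
L=cv2.resize(rect(.115,x2,y2).astype(np.uint8),(400,400)); bx=np.arange(.51-.065,.51+.065,.0005); by=np.arange(-.38-.065,-.38+.065,.0005)
f2=cv2.resize(rect(.035,bx,by).astype(np.uint8),(400,400))
cv2.line(L,(200,0),(200,400),(255,0,0),1);cv2.line(L,(0,200),(400,200),(255,0,0),1)
W=np.hstack([L,f2]); W=np.vstack([W,np.zeros((200,800,3),np.uint8)]); RR=cv2.resize(R,(248,200)); W[400:,:248]=RR
save("rect.png",W)
E
```

```text
yaw from right edge 7.435804371972733 26 0.00040477914205916795Traceback (most recent call last):
  File "<stdin>", line 27, in <module>
cv2.error: OpenCV(4.12.0) /io/opencv/modules/imgproc/src/convhull.cpp:143: error: (-215:Assertion failed) total >= 0 && (depth == CV_32F || depth == CV_32S) in function 'convexHull'
```

```bash
python3 - <<'E'
from h import *
from scipy.spatial.transform import Rotation as Rn
s=arm.read_state(); w=s["ee_rot"]; R=Rn.from_quat([*w[1:],w[0]]).as_matrix(); print(R.round(3)); a=np.arctan2(R[1,1],R[0,1]); print("jaw yaw deg",np.degrees(a))
th=np.radians(7.4); c=np.array([.482,-.013]); M=np.array([[np.cos(th),-np.sin(th)],[np.sin(th),np.cos(th)]])
pv=c+M@[-.03,-.105]; k=np.array([.5142,-.134]); d=M.T@(k-pv); q=np.arctan2(d[0],-d[1]); print("pv",pv,"r",np.hypot(*d),"q",q,"tangent yaw",np.degrees(q+th))
for qq in np.linspace(q,-.05,10): print(round(qq,2),(pv+M@(.05*np.array([np.sin(qq),-np.cos(qq)]))).round(4))
# depth check of bowl/column against beater, more precise rim circle done
f=arm.grab_frame("top"); print([np.round(proj(f,(*k,.16)),1), np.round(proj(f,(*pv,.15)),1)])
E
```

```text
[[-0.001  0.369  0.929]
 [-0.001  0.929 -0.369]
 [-1.    -0.001 -0.   ]]
jaw yaw deg 68.3544397178672
pv [ 0.4657734  -0.12098934] r 0.05014391881733237 q 1.1791723652344086 tangent yaw 74.96159984639046
1.18 [ 0.5141 -0.134 ]
1.04 [ 0.5118 -0.1404]
0.91 [ 0.5088 -0.1465]
0.77 [ 0.5049 -0.1521]
0.63 [ 0.5003 -0.1572]
0.5 [ 0.495  -0.1615]
0.36 [ 0.4893 -0.1651]
0.22 [ 0.483  -0.1679]
0.09 [ 0.4765 -0.1698]
-0.05 [ 0.4697 -0.1708]
[array([188. , 222.5]), array([182.9, 242.2])]
```

Call:
carry_out:
  series:
    - [0.08,-0.155,0.02,0.03,0.1]
    - [0.08,-0.155,0.02,0.03,0.1]
    - [0.08,-0.155,0.02,0.03,0.1]
    - [0.08,-0.155,0.02,0.03,0.1]
    - [0.16,-0.31,0.02,0.06,0.1]
    - [0.16,-0.31,0.02,0.06,0.1]
    - [0.16,-0.31,0.02,0.06,0.1]
    - [0.16,-0.31,0.02,0.06,0.1]
    - [0.24,-0.465,0.01,0.09,0.1]
    - [0.24,-0.465,0.01,0.09,0.1]
    - [0.24,-0.465,0.01,0.09,0.1]
    - [0.24,-0.465,0.01,0.09,0.1]
    - [0.3207,-0.6218,-0.01,0.115,0.1]
    - [0.3207,-0.6218,-0.01,0.115,0.1]
    - [0.3207,-0.6218,-0.01,0.115,0.1]
    - [0.3207,-0.6218,-0.03,0.115,0.1]
    - [0.3207,-0.6218,-0.05,0.115,0.1]
    - [0.3207,-0.6218,-0.05,0.115,0.1]
    - [0.3207,-0.6218,-0.05,0.115,0.1]

```text
t: 2.05
eef_pos: [0.5142, -0.1337, 0.1888]
ee_rot: [0.701, 0.092, 0.701, -0.093]
ft_force: [-0.5, -0.1, 0.0]
grip_width: 0.0397
```

Call:
carry_out:
  series:
    - [0,0,-0.02,0,0.1]
    - [0,0,-0.035,0,0.1]
    - [0,0,-0.045,0,0.1]
    - [0,0,-0.051,0,0.1]
    - [0,0,-0.051,0,0.1]
    - [0,0,-0.051,0,0.9]
    - [0,0,-0.051,0,0.9]
    - [0,0,-0.051,0,0.9]
    - [0,0,-0.051,0,0.9]
    - [0,0,-0.051,0,0.9]
  squeeze: 12

```text
t: 3.05
eef_pos: [0.5147, -0.1336, 0.1382]
ee_rot: [0.701, 0.092, 0.701, -0.093]
ft_force: [4.0, 2.4, 2.7]
grip_width: 0.0143
```

Call:
carry_out:
  series:
    - [-0.0023,-0.0064,0,-0.137,0.9]
    - [-0.0023,-0.0064,0,-0.137,0.9]
    - [-0.0053,-0.0125,0,-0.273,0.9]
    - [-0.0053,-0.0125,0,-0.273,0.9]
    - [-0.0092,-0.0181,0,-0.41,0.9]
    - [-0.0092,-0.0181,0,-0.41,0.9]
    - [-0.0138,-0.0232,0,-0.546,0.9]
    - [-0.0138,-0.0232,0,-0.546,0.9]
    - [-0.0191,-0.0275,0,-0.683,0.9]
    - [-0.0191,-0.0275,0,-0.683,0.9]
    - [-0.0248,-0.0311,0,-0.82,0.9]
    - [-0.0248,-0.0311,0,-0.82,0.9]
    - [-0.0311,-0.0339,0,-0.956,0.9]
    - [-0.0311,-0.0339,0,-0.956,0.9]
    - [-0.0376,-0.0358,0,-1.09,0.9]
    - [-0.0376,-0.0358,0,-1.09,0.9]
    - [-0.0444,-0.0368,0,-1.18,0.9]
    - [-0.0444,-0.0368,0,-1.18,0.9]

```text
t: 4.85
eef_pos: [0.473, -0.1689, 0.1385]
ee_rot: [0.534, 0.467, 0.53, -0.464]
ft_force: [23.2, 13.3, -7.6]
grip_width: 0.0165
```

Call:
carry_out:
  series:
    - [-0.001,-0.001,0,0,0.9]
    - [-0.001,-0.001,0,0,0.2]
    - [-0.001,-0.001,0,0,0.2]
    - [-0.001,-0.001,0,0,0.2]
    - [0,0,0.03,0,0.2]
    - [0,0,0.07,0,0.2]
    - [0,0,0.09,0,0.2]
    - [0.01,-0.05,0.1,0,0.1]
    - [0.015,-0.1,0.1,0,0.1]
    - [0.02,-0.15,0.1,0,0.0]
    - [0.028,-0.19,0.1,0,0.0]
    - [0.035,-0.211,0.1,0,0.0]
    - [0.035,-0.211,0.1,0,0.0]
    - [0.035,-0.211,0.08,0,0.0]
    - [0.035,-0.211,0.06,0,0.0]
    - [0.035,-0.211,0.06,0,0.0]

```text
t: 6.45
eef_pos: [0.5072, -0.3784, 0.1961]
ee_rot: [0.533, 0.467, 0.533, -0.463]
ft_force: [-0.4, -0.4, -0.4]
grip_width: 0.0439
```

```bash
cat > look.py <<'E'
import sys
from ov import *
n=sys.argv[1]; m=(.482,-.013,np.radians(7.4)); b=(.508,-.380,np.radians(-15.6))
f=arm.grab_frame("top");g=arm.grab_frame("scene"); np.savez("top1.npz",**f); np.savez("scene1.npz",**g)
a=overlay(f,m,0,None,(105,190,225,280),3.3); c=overlay(f,None,0,b,(260,205,310,255),6)
d=overlay(g,m,0,None,(110,155,220,235),3.6); e=overlay(g,None,0,b,(240,200,290,250),6)
W=np.zeros((600,800,3),np.uint8)
W[:a.shape[0],:a.shape[1]]=a;W[:300,400:700]=c;W[300:300+d.shape[0],:d.shape[1]]=d;W[300:600,400:700]=e
save(n,W); s=arm.read_state(); print(s["eef_pos"],s["ft_force"])
E
python3 look.py clamp1.png
```

```text
[ 0.50807445 -0.37940947  0.19922494] [0.39128461 0.17527193 0.96988835]
```

View pics/clamp1.png

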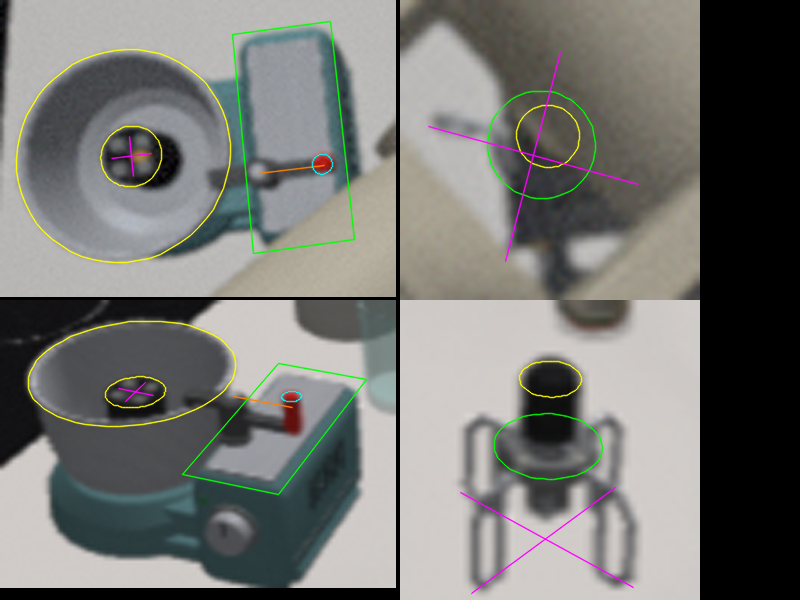

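The clamp is shut: the red knob at (322,163) top and (291,397) scene sits on the predicted q=0 marks, with the claw over the rim. The beater is undisturbed and its wires match -15.6°. Next I'll grasp the knob.

Call:
carry_out:
  series:
    - [0,-0.0006,-0.04,0,0.0]
    - [0,-0.0006,-0.08,0,0.0]
    - [0,-0.0006,-0.105,0,0.0]
    - [0,-0.0006,-0.12,0,0.0]
    - [0,-0.0006,-0.129,0,0.0]
    - [0,-0.0006,-0.129,0,0.0]
    - [0,-0.0006,-0.129,0,0.8]
    - [0,-0.0006,-0.129,0,0.8]
    - [0,-0.0006,-0.129,0,0.8]
    - [0,-0.0006,-0.129,0,0.8]
    - [0,-0.0006,-0.129,0,0.8]
    - [0,-0.0006,-0.129,0,0.8]
  squeeze: 30

```text
t: 7.75
eef_pos: [0.5086, -0.3804, 0.0714]
ee_rot: [0.535, 0.467, 0.53, -0.463]
ft_force: [0.4, 0.7, 5.4]
grip_width: 0.0271
```

Call:
carry_out:
  series:
    - [0,0,0.03,0,0.8]
    - [0,0,0.07,0,0.8]
    - [0,0,0.11,0,0.8]
    - [0,0,0.15,0,0.8]
    - [0,0,0.19,0,0.8]
    - [0,0.03,0.2,0.04,0.8]
    - [-0.004,0.07,0.2,0.08,0.8]
    - [-0.007,0.11,0.2,0.12,0.8]
    - [-0.01,0.15,0.2,0.16,0.8]
    - [-0.013,0.19,0.2,0.2,0.8]
    - [-0.016,0.23,0.2,0.25,0.8]
    - [-0.019,0.27,0.2,0.3,0.8]
    - [-0.022,0.31,0.2,0.35,0.8]
    - [-0.0245,0.34,0.2,0.38,0.8]
    - [-0.0266,0.36,0.2,0.4,0.8]
    - [-0.0266,0.3674,0.2,0.4,0.8]
    - [-0.0266,0.3674,0.2,0.4,0.8]
    - [-0.0266,0.3674,0.17,0.4,0.8]
    - [-0.0266,0.3674,0.15,0.4,0.8]
    - [-0.0266,0.3674,0.15,0.4,0.8]

```text
t: 9.75
eef_pos: [0.4811, -0.0138, 0.2191]
ee_rot: [0.615, 0.352, 0.614, -0.349]
ft_force: [-0.6, -0.3, -0.9]
grip_width: 0.0269
```

```bash
cat > look2.py <<'E'
import sys
from ov import *
s=arm.read_state(); p=s["eef_pos"]; print(p,s["ft_force"],s["grip_width"])
m=(.482,-.013,np.radians(7.4)); z0=p[2]-.0714
g=arm.grab_frame("scene"); f=arm.grab_frame("top")
def ovb(f,box,k,b):
    im=overlay(f,m,0,None,box,k); R=rot(b[2]); 
    def line(P,c,cl=False):
        q=np.array([proj(f,(*(R@np.array(x[:2])+b[:2]),x[2]+z0)) for x in P]); q=((q-box[:2]+.5)*k-.5).round().astype(int)
        cv2.polylines(im,[q.reshape(-1,1,2)],cl,c,1,cv2.LINE_AA)
    t=np.linspace(0,6.29,50)
    line([(.025*np.cos(a),.025*np.sin(a),.05) for a in t],(0,255,255))
    for i in range(4):
        c_,s_=[(1,0),(0,1),(-1,0),(0,-1)][i]; line([(.03*c_,.03*s_,.0),(.053*c_,.053*s_,.0),(.053*c_,.053*s_,.03)],(255,0,0))
    return im
b=(p[0],p[1],float(sys.argv[2]))
d=ovb(g,(100,100,225,220),5,b) if len(sys.argv)<4 else ovb(g,(100,115,225,220),5,b)
save(sys.argv[1],d)
E
python3 look2.py held1.png 0.13
```

```text
[ 0.48106522 -0.01384558  0.21909724] [-0.63389438 -0.26356612 -0.92049624] 0.026878424038097336
```

View pics/held1.png

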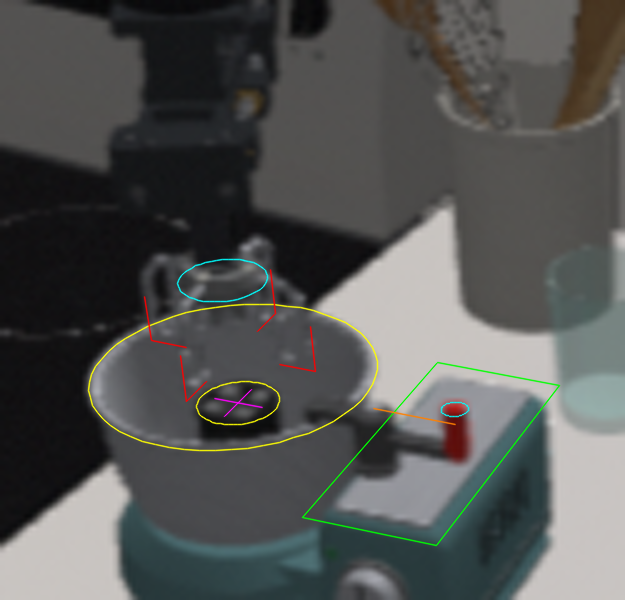

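The beater hangs over the column with hub ellipse and clamp as predicted. Now the descent.

Call:
carry_out:
  series:
    - [0.0006,0.0004,-0.02,0,0.8]
    - [0.0006,0.0004,-0.035,0,0.8]
    - [0.0006,0.0004,-0.044,0,0.8]
    - [0.0006,0.0004,-0.047,0,0.8]
    - [0.0006,0.0004,-0.049,0,0.8]
    - [0.0006,0.0004,-0.051,0,0.8]
    - [0.0006,0.0004,-0.053,0,0.8]
    - [0.0006,0.0004,-0.055,0,0.8]
    - [0.0006,0.0004,-0.055,0,0.8]

```text
t: 10.75
eef_pos: [0.4829, -0.0135, 0.1668]
ee_rot: [0.616, 0.353, 0.612, -0.348]
ft_force: [0.4, -0.0, -1.5]
grip_width: 0.0271
```

Call:
carry_out:
  series:
    - [-0.001,0,-0.004,0,0.8]
    - [-0.001,0,-0.006,0,0.8]
    - [-0.001,0,-0.008,0,0.8]
    - [-0.001,0,-0.01,0,0.8]
    - [-0.001,0,-0.01,0,0.8]
    - [-0.001,0,-0.01,0,0.8]

```text
t: 11.35
eef_pos: [0.4819, -0.0135, 0.1568]
ee_rot: [0.616, 0.353, 0.612, -0.348]
ft_force: [0.3, 0.0, -1.4]
grip_width: 0.0271
```

```bash
python3 -c "
from h import *
for i in range(3):
    s=arm.read_state(); print(s['eef_pos'].round(4),s['ft_force'].round(1),s['grip_width']); arm.grab_frame('top')
"
```

```text
[ 0.4819 -0.0135  0.1568] [ 0.3  0.  -1.4] 0.02712251277585132
[ 0.4819 -0.0135  0.1569] [-0.   0.7 -1.8] 0.027145744203967904
[ 0.482  -0.0135  0.1569] [-0.4 -0.  -1.4] 0.02679844383390427
```

No resistance below the land height, so the wings seem to be in the slots. On down in small steps.

Call:
carry_out:
  series:
    - [0,0,-0.003,0,0.8]
    - [0,0,-0.006,0,0.8]
    - [0,0,-0.009,0,0.8]
    - [0,0,-0.011,0,0.8]
    - [0,0,-0.013,0,0.8]
    - [0,0,-0.015,0,0.8]
    - [0,0,-0.017,0,0.8]
    - [0,0,-0.017,0,0.8]
    - [0,0,-0.017,0,0.8]

```text
t: 12.4
eef_pos: [0.482, -0.0135, 0.1401]
ee_rot: [0.617, 0.353, 0.612, -0.348]
ft_force: [-1.1, 0.1, 2.9]
grip_width: 0.0274
```

Call:
carry_out:
  series:
    - [0,0,-0.001,0,0.8]
    - [0,0,-0.002,0,0.8]
    - [0,0,-0.003,0,0.8]
    - [0,0,-0.004,0,0.8]
    - [0,0,-0.005,0,0.8]
    - [0,0,-0.005,0,0.8]
    - [0,0,-0.005,0,0.8]
    - [0,0,-0.005,0,0.8]
  squeeze: 40

```text
t: 13.2
eef_pos: [0.4823, -0.0136, 0.1362]
ee_rot: [0.617, 0.353, 0.611, -0.348]
ft_force: [-5.0, 0.5, 14.5]
grip_width: 0.0269
```

```bash
python3 look2.py home1.png 0.13; python3 -c "
from h import *
s=arm.read_state(); print(s['t'],s['eef_pos'].round(4),s['ft_force'].round(1))"
```

```text
[ 0.48225223 -0.01356267  0.13616824] [-5.00214423  0.49817348 14.45530274] 0.026871923796415738
13.3 [ 0.4823 -0.0136  0.1362] [-5.   0.9 15.7]
```

View pics/home1.png

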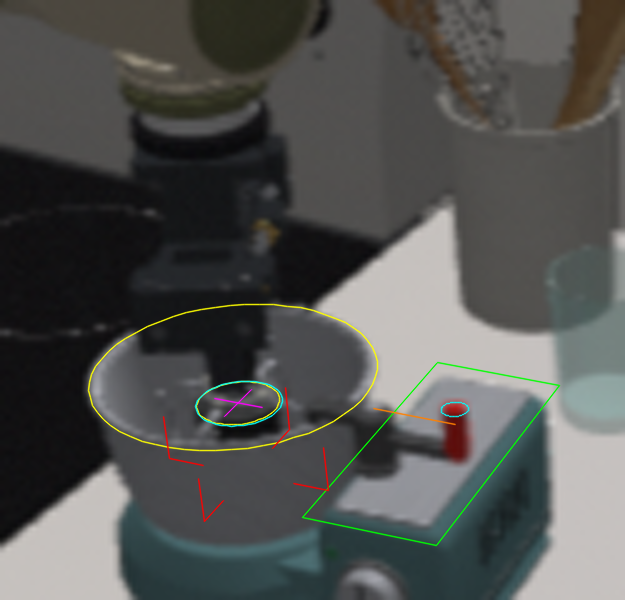

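Call:
carry_out:
  series:
    - [0,0,-0.0015,0,0.8]
    - [0,0,-0.002,0,0.8]
    - [0,0,-0.002,0,0.8]
    - [0,0,-0.002,0,0.8]
    - [0,0,-0.002,0,0.8]

```text
t: 13.8
eef_pos: [0.4824, -0.0136, 0.1361]
ee_rot: [0.617, 0.353, 0.611, -0.348]
ft_force: [-10.2, 2.1, 23.7]
grip_width: 0.0269
```

```bash
python3 -c "
from h import *
f=arm.grab_frame('scene'); save('home2.png',cv2.resize(f['pixels'][155:235,110:220],None,fx=7,fy=7,interpolation=cv2.INTER_CUBIC))
s=arm.read_state(); print(s['t'],s['eef_pos'].round(4),s['ft_force'].round(1),s['grip_width'])"
```

```text
13.85 [ 0.4824 -0.0136  0.1361] [-10.1   1.7  24.4] 0.026726096893943282
```

View pics/home2.png

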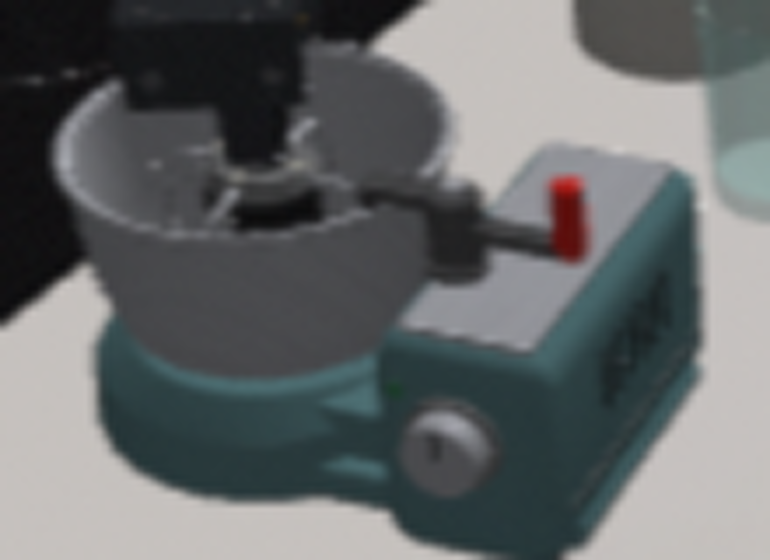

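The picture shows the grey hub sitting on the black column at about (265,190), and the clamp shut with its claw on the rim at about (370,190). The tool did not go lower (136.1 mm) while the push rose to about 24 N, so the beater is on its stop. Handing in.

```bash
python3 -c "
from cell import arm
print(arm.sign_off())"
```

```text
the job is handed in; nothing more can be done
None
```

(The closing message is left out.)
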